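Crack open a lubricator's stuck filler cap and hold it to vent

TASK

Swing the mist lubricator's hinged cover right back until it rests on its stop. Then pull the filler cap of the tank inside free of its stuck rubber seal and, never lifting it more than a few centimetres nor taking it aside, finish still holding it level and still over the neck with its flange about 15 mm above the rim, clear of everything but your grip, so that the tank can draw air while chips stay out. Leave everything else on the bench where it is.

Things in the scene. Friction and masses are not known exactly. Their poses are not given: they have to be found in the camera images.
- lubricator: grey sheet-steel mist lubricator fixed to the bench: box 170 mm deep (x), 280 wide (y), 115 high, walls 4, with a hinged cover. Origin: middle of its underside; x from its front (knob side) to its hinge side, y to its left, z up; turned up to 17 degrees. Inside: white tank with the filler cap in the left (+y) half; pump block (86 mm high at most) and a small round regulator knob in the right half
- cover (a joint): hinge of the cover, rad: 0 shut (start), 1.75 leaning back on its stop. About 0.45 kg, swings freely with a little damping; let go, it falls shut short of upright (1.57) and on to its stop when well past upright. The front edge rises and swings away from the robot
- cover_knob (a point): middle of the cover's black lift knob: cylinder 26 mm across, 24 long, on a 10 mm stem, in the middle of the front edge, axis along the lubricator's x when shut, 31 mm out from the edge, 113 mm above the bench when shut; in the cover's frame 203 mm ahead (-x) of cover_hinge and 3 mm below. Pinched from above by its sides (along the hinge line) it can turn between the fingers as the cover swings
- cover_hinge (a point): middle of the cover's hinge line, 85 mm behind (+x) the lubricator's middle, 116 mm above the bench; the line runs along the lubricator's y. Axes are the cover's (as the lubricator's while shut)
- filler_neck (a point): middle of the top rim of the tank's filler neck, 74 mm above the bench, rim 72 mm across outside; at x -5, y +55 mm from the lubricator's middle in its frame; z up. A rubber lip inside the neck grips a bead on the cap
- filler_cap: black plastic cap, about 0.2 kg: flange 80 mm across, 6 thick; 9 mm spigot below; on top an upright wing 58 mm long (its x) by 14 thick (its y), top 38 mm above the flange's underside. Origin: middle of that underside, on the neck's rim at the start; z up; wing within 35 degrees of the lubricator's x. Pulled straight up it gives at some 10 to 20 N in the first millimetres; 9 mm up it is quite free
- cap_grip (a point): on the cap's axis inside the wing, 28 mm above the flange's underside: a good height to pinch the wing across its 14 mm from above; 102 mm above the bench while the cap is seated; axes as the cap's
- oil_bottle: white squeeze bottle with a grey spout, 60 mm wide, 160 mm tall, standing close to the left side of the lubricator; origin at the middle of its underside
- funnel: bare steel funnel standing mouth down, 84 mm wide, 95 mm tall, close to the right side of the lubricator; origin at the middle of its underside
- screwdriver: screwdriver with black handle lying on the bench in front of the left half of the lubricator, about 200 mm long; origin under its middle
- tool_holder: steel collet tool holder standing with its taper up, 46 mm wide, 118 mm tall, off to one side of the bench; origin at the middle of its underside
- tool_holder2: a second tool holder of the same kind; origin at the middle of its underside
- wrench: open-ended spanner lying on the bench off to the left; origin under its middle
- grease_jar: small jar with label and screw cap, 56 mm wide, 75 mm tall, off to one side of the bench; origin at the middle of its underside

How it is judged:
On the way, in this order (a step that is already met when the one before it is completed fails the run):
1. the cover rests open on its stop (value of joint cover above 1.68 rad and velocity of joint cover below 0.2 rad/s and z of filler_cap in the frame of filler_neck below 0.004 m), for 0.3 s.
2. the cap is broken free of its seal and gripped, with the cover open (z of filler_cap in the frame of filler_neck above 0.009 m and contact force between the fingers and filler_cap above 2 N and value of joint cover above 1.68 rad), for 0.3 s.
At the end, for the whole second after the job is handed in: The cover leans on its stop (joint above 1.68 rad); the cap is held still by the fingers (more than 2 N on it, slower than 20 mm/s), carried by nothing else (no contact with the lubricator), its flange 9 to 24 mm above the neck's rim, its axis within 12 mm of the neck's, tilted less than 10 degrees (all of step 2 and z of filler_cap in the frame of filler_neck below 0.024 m and horizontal distance between filler_cap and filler_neck below 0.012 m and angle between filler_cap's own z axis and vertical below 0.17 rad and contact force between filler_cap and lubricator below 0.3 N and linear speed of filler_cap below 0.02 m/s); the arm keeps its last pose, push and grip.
It fails at once if the cap is taken away from the neck (more than 50 mm up or 40 mm aside) (z of filler_cap in the frame of filler_neck above 0.05 m or horizontal distance between filler_cap and filler_neck above 0.04 m).
It fails at once if a bystander is shifted by more than 30 mm or toppled (distance of any of oil_bottle, funnel, screwdriver, tool_holder, tool_holder2, wrench, grease_jar from where it was at the start of the episode above 0.03 m or angle between any of oil_bottle, funnel, screwdriver, tool_holder, tool_holder2, wrench, grease_jar's own z axis and vertical above 0.5 rad).
It also fails if it takes over 54 s, if anything falls off the work surface, if the arm or the gripper's body presses on something with over 40 N, if the wrist force passes 120 N, or if a joint passes its speed limit or range.

ROBOT

A 7-joint arm with a two-finger parallel gripper is mounted at the origin on the work surface. World frame = base frame: x ahead of the robot, y to its left, z up, the work surface at z = 0. Lengths are in m, angles in rad, forces in N, time in s.
With the tool pointing down it reaches from about 0.425 to 0.8 m from the base axis. Payload 8.3 kg.
Tool frame: the origin (TCP) lies on the mounting face of the last link; the fingertips stand 173 mm ahead of it and the grasp point (between the pads) lies 155 mm ahead of it; x points along the fingers, z is the direction in which the jaws open and shut, and the axes are right-handed (so a half turn about x gives the same grasp; the last joint's range is limited). The gripper opens to 85 mm and grips with 20 to 120 N. Pads are 22 mm wide; open, the fingers measure 114 mm over their backs; the gripper's body (76 mm by 85 mm) begins 54 mm behind the grasp point. The pads swing forward as they close: fully open they stand 13 mm farther back than shut.
Start: joints at [-0.063, 0.383, 0.016, 1.37, -0.006, 1.388, -0.046], TCP at [0.625, 0, 0.405] pointing down, gripper open.
Joint ranges: [-2.95, 2.95], [-0.25, 2.06], [-1.52, 1.56], [0.18, 2.33], [-1.44, 4.58], [0.02, 2.06], [-3.01, 3.01]. Speed limits (rad/s): [2.39, 2.39, 3.01, 3.01, 3.14, 3.14, 3.14].

INTERFACE

Orientations are given as a rotation vector (axis times angle).
In Python, from rig import robot gives the robot as it stands.
- The arm moves only by the shell command python3 -m creep 'ROWS' [FORCE]. ROWS is text: rows parted by semicolons, each of 7 numbers parted by spaces: the shift along the tool's x, y, z in m, then the turn, a rotation vector about the tool's x, y, z in degrees, then the opening, from 0 (shut) to 1 (fully open). In form: x y z wx wy wz claw; .... A call has 1 to 10 rows; each row shifts and turns the pose as measured when the row begins, along the tool's axes as they then stand; what a row does not reach is not made up. A row lasts 1/10 s, in which the tool goes at most 50 mm and 8.59 degrees, less where a joint would pass 70% of its speed; a pose out of reach is approached as far as the arm can. A call is refused whole if a number of a shift passes 0.05 or a number of a turn 8.59, either way. A call with a gripper value outside its range is refused whole. The fingers move at their own pace and stop on an object; FORCE is the grip in N (left out, the last holds). Time passes only in rows, so rows that do not move let the fingers close. It gives the time, the measured TCP pose, the force and the opening at its end, in the units of the state.
- robot.sense(): the state, without advancing time (a new reading comes with each control period).
- robot.capture(name): name is "scene" or "side" or "wrist"; returns a dict with "color" (384x512x3 uint8, blue, green, red), "camera_matrix" (3x3 intrinsics, pixels), "rvec" (rotation vector, rad) and "tvec" (3), from world to camera coordinates, as OpenCV has them. Camera axes: x right, y down, z forward; pixel columns grow to the right and rows downward; lengths in m; the calibration is good to about 2 mm. A picture is of the moment at which its call begins. There is no depth.
- robot.finish_job(): hands the job in, once; it reports no verdict.
The state is a dict: "time_s": time; "joint_pos": joint angles; "joint_vel": joint speeds; "effort": joint torques, N m; "tcp_pos": TCP position; "tcp_rot": TCP orientation; "ft_force": force on the tool from outside, world axes, zero at the start; "ft_torque": the same for the moment, N m; "width": opening from 0.0 (shut) to 1.0 (fully open).
Only numpy, scipy, OpenCV 4.12 (cv2) and the standard library are available. Lean on these libraries where they do the work, as an engineer would, in place of code of your own. Each camera call takes 0.05 s, during which the arm holds its last target.

## Working session

There is one attempt and no reset: what is moved stays moved. The work goes in short steps, Python scripts to look and compute and a shell command to move; the robot and the scene stay as the last step left them, time stands still between calls to the robot, and variables do not carry over. Pictures are saved under pics/ and viewed, and the job is handed in when it is done.

```bash
ls; mkdir -p pics; python3 - <<'E'
from rig import robot
import cv2
s=robot.sense(); print({k:(v if not hasattr(v,'round') else v) for k,v in s.items()})
for n in ["scene","side","wrist"]:
    c=robot.capture(n); cv2.imwrite(f"pics/{n}0.png",c["color"]); print(n,c["camera_matrix"],c["rvec"],c["tvec"])
E
```

```text
pics
{'time_s': 0.0, 'joint_pos': array([-0.06290041,  0.38421027,  0.01639638,  1.37119914, -0.00629413,
        1.38819883, -0.04648445]), 'joint_vel': array([-0.00019366,  0.00060489, -0.00012002,  0.00051162,  0.00112483,
        0.00083399,  0.00072048]), 'effort': array([-4.50568632e-04, -6.27588844e+01,  8.43669288e-01, -3.71825659e+01,
        1.65239023e-02,  1.39937960e-02, -1.08329079e-04]), 'tcp_pos': array([6.24819705e-01, 2.84412198e-05, 4.03675730e-01]), 'tcp_rot': array([-8.60129088e-05,  1.57276148e+00,  7.81169335e-06]), 'ft_force': array([ 0.21654497,  0.61817293, -0.24856314]), 'ft_torque': array([0.0110917 , 0.07861261, 0.02647647]), 'width': 0.9973768831028035}
scene [[444.81077573   0.         263.73883473]
 [  0.         444.81077573 194.66569017]
 [  0.           0.           1.        ]] [ 2.12827766  0.65081461 -0.31771027] [-0.48136441 -0.10944564  1.69952872]
side [[469.51451549   0.         256.36783228]
 [  0.         469.51451549 199.26112789]
 [  0.           0.           1.        ]] [ 0.60487886 -2.68561616  1.07950804] [0.4896073  0.22453068 1.436485  ]
wrist [[320.23561647   0.         256.75951799]
 [  0.         320.23561647 187.91088528]
 [  0.           0.           1.        ]] [-2.84414558e+00 -2.37358840e-03  1.10662350e-03] [-0.62398136 -0.03965986  0.37860675]
```

View pics/scene0.png

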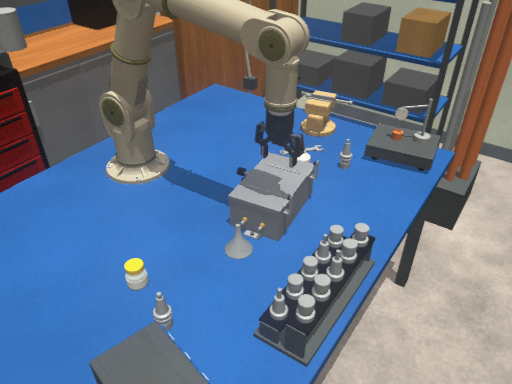

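View pics/side0.png

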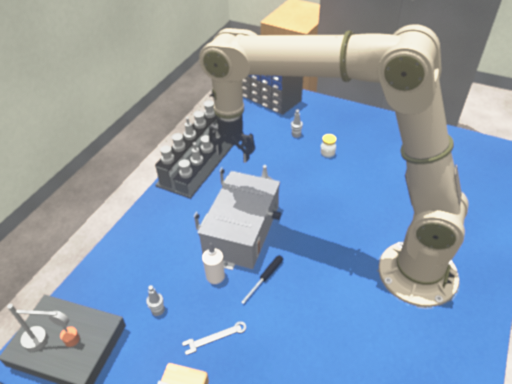

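View pics/wrist0.png

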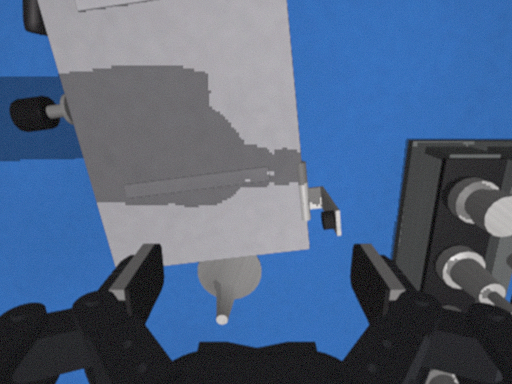

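```bash
cat > h.py <<'E'
import numpy as np, cv2
from rig import robot
from scipy.spatial.transform import Rotation as R
def snap(n,f=None):
    c=robot.capture(n)
    if f: cv2.imwrite(f"pics/{f}.png",c["color"])
    return c
def ray(c,u,v):
    M=R.from_rotvec(np.ravel(c["rvec"])).as_matrix(); t=np.ravel(c["tvec"])
    K=np.array(c["camera_matrix"]); d=M.T@np.linalg.inv(K)@[u,v,1.]; return -M.T@t,d
def onz(c,u,v,z):
    o,d=ray(c,u,v); return o+d*(z-o[2])/d[2]
def proj(c,p):
    return cv2.projectPoints(np.float64([p]),np.ravel(c["rvec"]),np.ravel(c["tvec"]),np.array(c["camera_matrix"]),None)[0].ravel()
E
python3 - <<'E'
from h import *
c=snap("wrist"); s=snap("scene"); e=snap("side")
print("cam",ray(c,0,0)[0])
# cover front and rear edges
a,b=onz(c,42,0,.117),onz(c,113,268,.117); d=b-a; print("front",a,b,"tilt",np.degrees(np.arctan2(d[0],-d[1])))
a,b=onz(c,287,0,.117),onz(c,308,248,.117); d=b-a; print("rear",a,b,np.degrees(np.arctan2(d[0],-d[1])))
print("right edge",onz(c,113,268,.117),onz(c,308,248,.117))
# knob mask
im=c["color"]; m=((im.max(2)<45)).astype(np.uint8); m[:, 62:]=0; m[:70]=0; m[150:]=0
n,l,st,ce=cv2.connectedComponentsWithStats(m); print(st,ce)
g=(im.max(2)<60).astype(np.uint8)
print("knob",onz(c,35,112,.113))
# knob in others
for nm,cc in(("scene",s),("side",e)):
    cv2.imwrite(f"pics/{nm}z.png",cv2.resize(cc["color"][120:300,180:330],None,fx=4,fy=4)[:600,:800] if nm=="scene" else cv2.resize(cc["color"][150:300,180:330],None,fx=4,fy=4))
E
```

```text
cam [0.62427791 0.07399118 0.37310964]
front [0.47166762 0.13462296 0.117     ] [ 0.49403303 -0.08065731  0.117     ] tilt 5.931165074584182
rear [0.64543056 0.13485544 0.117     ] [ 0.66975983 -0.0602063   0.117     ] 7.109558234597322
right edge [ 0.49403303 -0.08065731  0.117     ] [ 0.66975983 -0.0602063   0.117     ]
[[     0      0    512    384 195423]
 [    10     97     49     34   1185]] [[256.85512964 191.97116511]
 [ 32.02025316 113.79831224]]
knob [0.44838468 0.05686783 0.113     ]
```

View pics/scenez.png

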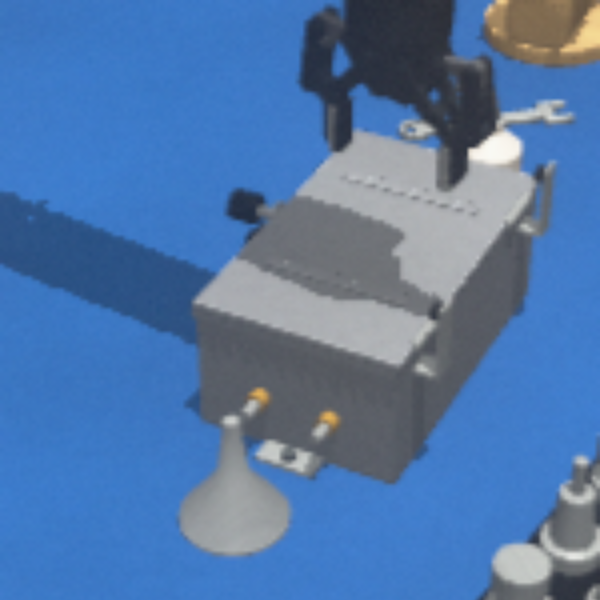

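View pics/sidez.png

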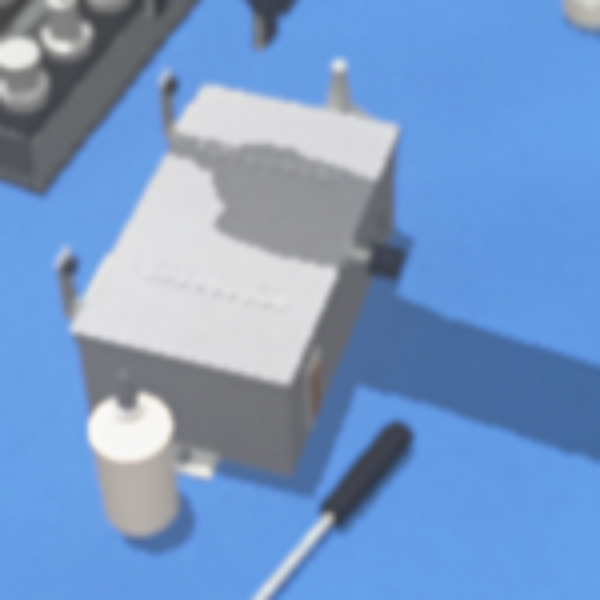

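```bash
python3 -m creep '0.02 0.011 -0.036 0 0 0 1;0.02 0.011 -0.036 0 0 0 1;0.02 0.011 -0.036 0 0 0 1;0.02 0.011 -0.036 0 0 0 1;0 0.011 -0.036 0 0 0 1'; python3 -m creep '0 0 0 8.35 0 0 1;0 0 0 8.35 0 0 1;0 0 0 8.35 0 0 1;0 0 0 8.35 0 0 1;0 0 0 8.35 0 0 1;0 0 0 8.35 0 0 1;0 0 0 8.35 0 0 1;0 0 0 8.35 0 0 1;0 0 0 8.35 0 0 1;0 0 0 8.35 0 0 1'
cat >> h.py <<'E'
YAW=np.radians(6.6)
def st():
    s=robot.sense(); m=R.from_rotvec(s["tcp_rot"]).as_matrix(); p=np.array(s["tcp_pos"])
    print("t",round(s["time_s"],2),"tcp",p.round(4),"grasp",(p+.155*m[:,0]).round(4),"x",m[:,0].round(3),"z",m[:,2].round(3),"F",np.round(s["ft_force"],1),"w",round(s["width"],3))
    return p,m
def go(target):  # grasp-point target -> shift in tool axes
    p,m=st(); d=m.T@(np.array(target)-p-.155*m[:,0]); print("shift tool mm",(d*1e3).round(1)); 
E
python3 - <<'E'
from h import *
c=snap("wrist","w1"); go([.446,.0555,.113])
E
```

```text
time_s: 0.8
tcp_pos: [0.4422, 0.0546, 0.3199]
tcp_rot: [0.002, 1.569, -0.004]
ft_force: [-0.6, 0.1, 0.2]
width: 0.998
time_s: 1.8
tcp_pos: [0.4359, 0.0566, 0.3199]
tcp_rot: [1.156, 1.24, -1.157]
ft_force: [-0.1, -0.7, -0.3]
width: 0.999
t 1.85 tcp [0.4359 0.0566 0.3199] grasp [0.4361 0.0564 0.1649] x [ 0.001 -0.001 -1.   ] z [ 0.062 -0.998  0.001] F [ 0.4  0.2 -0.6] w 0.999
shift tool mm [52.   9.8  1.4]
```

View pics/w1.png

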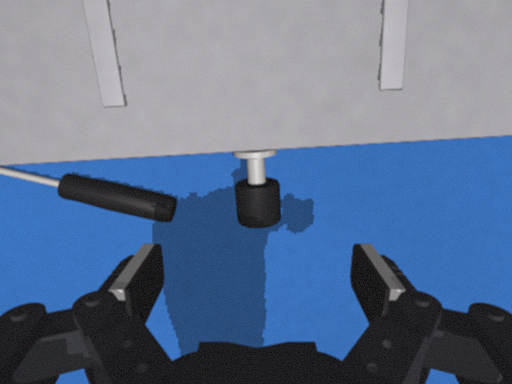

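```bash
python3 - <<'E'
from h import *
c=snap("wrist")
print("front edge",np.degrees(np.arctan2(*(lambda d:(d[0],d[1]))(onz(c,0,164,.117)-onz(c,511,135,.117)))), onz(c,0,164,.117),onz(c,511,135,.117))
print("near edge top",onz(c,237,205,.113),onz(c,281,203,.113),"topnear/top far",onz(c,258,179,.126),onz(c,258,222,.11))
E
```

```text
front edge -6.841705351792405 [0.46245569 0.19817673 0.117     ] [ 0.49551396 -0.0773523   0.117     ]
near edge top [0.44515734 0.06775624 0.113     ] [0.44797255 0.04220135 0.113     ] topnear/top far [0.4651401 0.0568474 0.126    ] [0.43394976 0.05472244 0.11      ]
```

```bash
sed -i 's/radians(6.6)/radians(6.8)/' h.py; python3 -m creep '0 0.006 0.001 -3 0 0 1;0 0.006 0.001 0 0 0 1;0.018 0 0 0 0 0 1;0.018 0 0 0 0 0 1;0.016 0 0 0 0 0 1;0 0 0 0 0 0 1'; python3 - <<'E'
from h import *
c=snap("wrist","w2"); go([.448,.055,.113])
E
```

```text
time_s: 2.5
tcp_pos: [0.4498, 0.0559, 0.2674]
tcp_rot: [1.101, 1.271, -1.098]
ft_force: [-0.2, 1.2, -0.3]
width: 0.998
t 2.55 tcp [0.4503 0.0559 0.2686] grasp [0.4512 0.0558 0.1136] x [ 0.006 -0.001 -1.   ] z [ 0.146 -0.989  0.001] F [0.6 0.3 0.6] w 0.998
shift tool mm [ 0.6 -3.3  0.4]
```

View pics/w2.png

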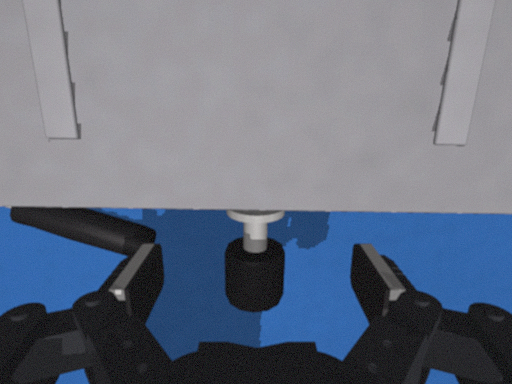

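```bash
python3 -m creep '0 -0.002 0 1 0 0 0.6;0 0 0 0 0 0 0;0 0 0 0 0 0 0;0 0 0 0 0 0 0;0 0 0 0 0 0 0;0 0 0 0 0 0 0;0 0 0 0 0 0 0;0 0 0 0 0 0 0' 30; python3 - <<'E'
from h import *
c=snap("wrist","w3"); go([.448,.055,.113])
E
```

```text
time_s: 3.35
tcp_pos: [0.4492, 0.0566, 0.2718]
tcp_rot: [1.117, 1.261, -1.105]
ft_force: [0.6, 1.6, -1.1]
width: 0.29
t 3.4 tcp [0.4491 0.0567 0.2718] grasp [0.4507 0.0568 0.1168] x [ 0.01   0.001 -1.   ] z [ 0.13  -0.991  0.   ] F [-0.2  1.9 -1.8] w 0.291
shift tool mm [ 3.7 -3.   1.5]
```

View pics/w3.png

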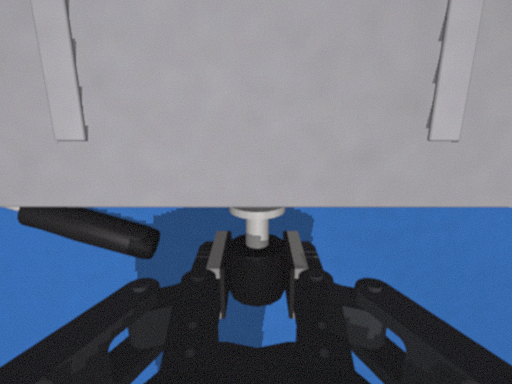

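```bash
python3 -m creep '-0.010 0 0 0 0 0 0;-0.018 0.002 0 0 0 0 0;-0.017 0.003 0 0 0 0 0;-0.017 0.005 0 0 0 0 0;-0.016 0.006 0 0 0 0 0' ; python3 - <<'E'
from h import *
p,m=st(); g=p+.155*m[:,0]; H=np.array([.448+.203*np.cos(YAW),.055+.203*np.sin(YAW),.116]); ux=np.array([np.cos(YAW),np.sin(YAW),0])
d=g-H; print(d@ux,d[2],"r",np.hypot(d@ux,d[2]),"th",np.degrees(np.arctan2(d[2],-d@ux)))
E
```

```text
time_s: 3.9
tcp_pos: [0.4643, 0.0586, 0.3512]
tcp_rot: [1.116, 1.263, -1.106]
ft_force: [5.3, 2.6, -5.4]
width: 0.291
t 3.9 tcp [0.4643 0.0586 0.3512] grasp [0.4656 0.0588 0.1962] x [ 0.008  0.001 -1.   ] z [ 0.13  -0.991  0.   ] F [ 5.3  2.6 -5.4] w 0.291
-0.1851230389119533 0.08021986446348782 r 0.20175670048485858 th 23.428661783782122
```

```bash
python3 -m creep '-0.016 0.008 0 0 0 0 0;-0.015 0.009 0 0 0 0 0;-0.014 0.0105 0 0 0 0 0;-0.013 0.0115 0 0 0 0 0;-0.012 0.0125 0 0 0 0 0;-0.011 0.014 0 0 0 0 0' ; cat >>h.py <<'E'
def th():
    p,m=st(); g=p+.155*m[:,0]; H=np.array([.448+.203*np.cos(YAW),.055+.203*np.sin(YAW),.116]); ux=np.array([np.cos(YAW),np.sin(YAW),0])
    d=g-H; print(d@ux,d[2],"r",np.hypot(d@ux,d[2]),"th",np.degrees(np.arctan2(d[2],-d@ux)))
E
python3 -c "
from h import *
th()"
```

```text
time_s: 4.5
tcp_pos: [0.5291, 0.0671, 0.4356]
tcp_rot: [1.114, 1.266, -1.11]
ft_force: [1.1, 1.0, -6.4]
width: 0.289
t 4.5 tcp [0.5291 0.0671 0.4356] grasp [0.5295 0.0672 0.2806] x [ 0.003  0.    -1.   ] z [ 0.13  -0.991 -0.   ] F [ 1.1  1.  -6.4] w 0.289
-0.12065029877585359 0.16459004956994755 r 0.20407444477969439 th 53.75727219254529
```

```bash
python3 -m creep '-0.010 0.015 0 0 0 0 0;-0.0085 0.0155 0 0 0 0 0;-0.007 0.016 0 0 0 0 0;-0.006 0.0165 0 0 0 0 0;-0.004 0.017 0 0 0 0 0;-0.003 0.017 0 0 0 0 0' ; 
python3 -c "
from h import *
th()"
```

```text
time_s: 5.1
tcp_pos: [0.6263, 0.0798, 0.4749]
tcp_rot: [1.108, 1.274, -1.119]
ft_force: [-2.0, 0.4, -2.9]
width: 0.29
t 5.1 tcp [0.6263 0.0798 0.4749] grasp [0.6249 0.0797 0.3199] x [-0.009 -0.001 -1.   ] z [ 0.13  -0.991  0.   ] F [-2.   0.4 -2.9] w 0.29
-0.024427860853946354 0.2039364138821454 r 0.20539420949240383 th 83.16955411036734
```

```bash
python3 -m creep '-0.001 0.015 0 0 0 0 0;0 0.014 0 0 0 0 0;0.001 0.012 0 0 0 0 0;0.002 0.008 0 0 0 0 0;0.001 0.004 0 0 0 0 0;0 0 0 0 0 0 0' ; 
python3 -c "
from h import *
th(); snap('scene','s4');snap('side','e4')"
```

```text
time_s: 5.7
tcp_pos: [0.6811, 0.087, 0.4745]
tcp_rot: [1.107, 1.275, -1.119]
ft_force: [-0.4, 1.9, -1.2]
width: 0.278
t 5.7 tcp [0.6811 0.087  0.4745] grasp [0.6796 0.0868 0.3195] x [-0.01  -0.001 -1.   ] z [ 0.131 -0.991  0.   ] F [-0.4  1.9 -1.2] w 0.278
0.030702144955610022 0.20354004113385704 r 0.20584258560766164 th 98.5778746484432
```

View pics/s4.png

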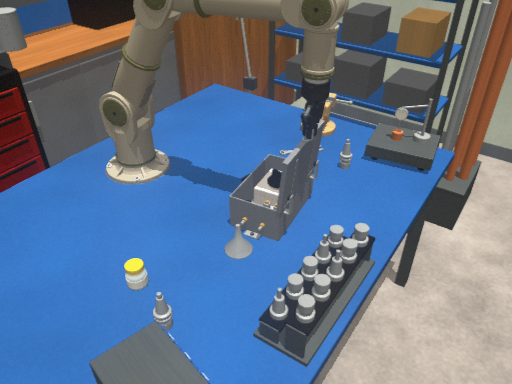

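View pics/e4.png

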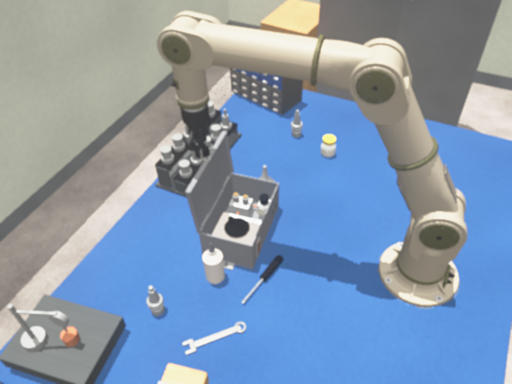

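```bash
python3 -m creep '0.002 0.006 0 0 0 0 0;0.002 0.006 0 0 0 0 0;0 0.004 0 0 0 0 0;0 0 0 0 0 0 0' ; 
python3 -c "
from h import *
th()"; python3 -m creep '0 0 0 0 0 0 1;0 0 0 0 0 0 1;0 0 0 0 0 0 1;0 0 0 0 0 0 1;0 0 0 0 0 0 1'; python3 -c "
from h import *
th(); snap('scene','s5');snap('side','e5');snap('wrist','w5')"
```

```text
time_s: 6.2
tcp_pos: [0.6969, 0.0885, 0.4718]
tcp_rot: [1.108, 1.272, -1.118]
ft_force: [0.7, -0.3, 1.2]
width: 0.001
t 6.2 tcp [0.6969 0.0885 0.4718] grasp [0.6958 0.0882 0.3168] x [-0.007 -0.002 -1.   ] z [ 0.13  -0.992  0.001] F [ 0.7 -0.3  1.2] w 0.001
0.047016068858267916 0.2007644028241039 r 0.20619615945066594 th 103.18030640771507
time_s: 6.7
tcp_pos: [0.6967, 0.0879, 0.471]
tcp_rot: [1.107, 1.273, -1.121]
ft_force: [0.4, 0.2, 0.6]
width: 0.849
t 6.7 tcp [0.6967 0.0879 0.471 ] grasp [0.6953 0.0874 0.316 ] x [-0.009 -0.003 -1.   ] z [ 0.129 -0.992  0.002] F [0.4 0.2 0.6] w 0.849
0.04642819894679865 0.20001809969790912 r 0.20533586599570527 th 103.06807459892022
```

View pics/w5.png

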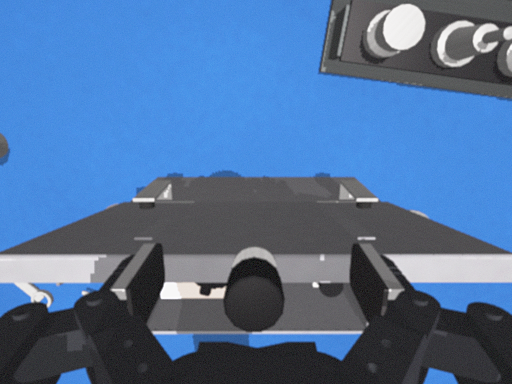

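View pics/e5.png

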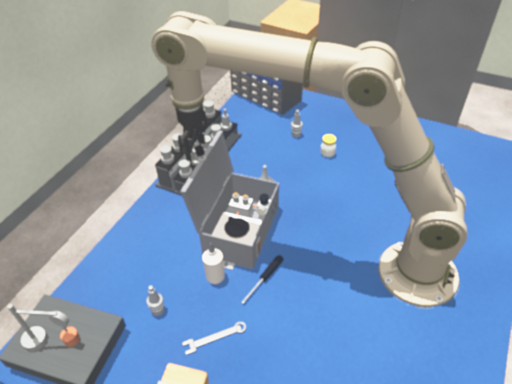

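```bash
python3 - <<'E'
from h import *
ux=np.array([np.cos(YAW),np.sin(YAW),0]); uy=np.array([-ux[1],ux[0],0]); uz=np.array([0,0,1.])
H=np.array([.448,.055,.116])+.203*ux
cs={n:snap(n) for n in("scene","side","wrist")}
for deg in (93,97,100.3):
    t=np.radians(deg); X=ux*np.cos(t)-uz*np.sin(t); Z=ux*np.sin(t)+uz*np.cos(t)
    P=lambda x,y,z:H+X*x+uy*y+Z*z
    for n,c in cs.items(): print(deg,n,"edgeL",proj(c,P(-.172,.14,0)).round(),"edgeR",proj(c,P(-.172,-.14,0)).round(),"knobend",proj(c,P(-.215,0,-.003)).round())
cv2.imwrite("pics/z5.png",np.hstack([cv2.resize(cs["scene"]["color"][100:250,220:340],None,fx=3,fy=3),cv2.resize(cs["side"]["color"][110:260,170:290],None,fx=3,fy=3)]))
E
```

```text
93 scene edgeL [320. 120.] edgeR [282. 163.] knobend [303. 126.]
93 side edgeL [188. 190.] edgeR [225. 130.] knobend [207. 147.]
93 wrist edgeL [  7. 297.] edgeR [510. 301.] knobend [262. 363.]
97 scene edgeL [324. 121.] edgeR [286. 164.] knobend [308. 128.]
97 side edgeL [184. 189.] edgeR [222. 130.] knobend [202. 146.]
97 wrist edgeL [  4. 277.] edgeR [514. 281.] knobend [262. 333.]
100.3 scene edgeL [327. 122.] edgeR [290. 166.] knobend [312. 129.]
100.3 side edgeL [181. 189.] edgeR [219. 130.] knobend [198. 146.]
100.3 wrist edgeL [  2. 259.] edgeR [516. 264.] knobend [263. 306.]
```

View pics/z5.png

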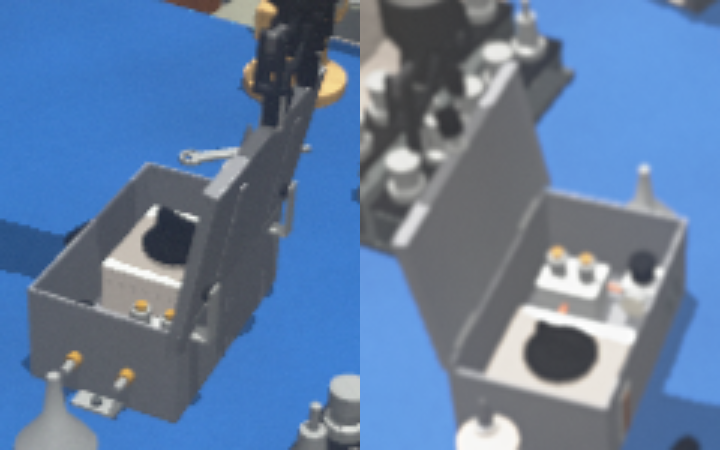

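```bash
python3 -m creep '-0.01 0 0 0 0 0 1;-0.02 0 0 0 0 0 1;-0.02 0 0 0 0 0 1;-0.015 0 0 0 0 0 1'; python3 -c "
from h import *
go([.5537,.123,.23])"
```

```text
time_s: 7.4
tcp_pos: [0.6971, 0.0881, 0.5374]
tcp_rot: [1.105, 1.276, -1.124]
ft_force: [0.3, -0.8, -0.0]
width: 1.001
t 7.4 tcp [0.6971 0.0881 0.5374] grasp [0.695  0.0876 0.3824] x [-0.013 -0.003 -1.   ] z [ 0.13  -0.992  0.002] F [ 0.3 -0.8 -0. ] w 1.001
shift tool mm [ 154.1 -133.4  -53.6]
```

```bash
python3 -m creep '0 -0.027 -0.011 0 0 0 1;0 -0.027 -0.011 0 0 0 1;0 -0.027 -0.011 0 0 0 1;0.02 -0.027 -0.011 0 0 0 1;0.04 -0.027 -0.011 0 0 0 1;0.04 0 0 0 0 0 1;0.03 0 0 0 0 0 1;0.02 0 0 0 0 0 1;0 0 0 0 0 0 1'; python3 -c "
from h import *
go([.5537,.123,.23]); snap('wrist','w6')"
```

```text
time_s: 8.3
tcp_pos: [0.5502, 0.1269, 0.3943]
tcp_rot: [1.113, 1.267, -1.111]
ft_force: [-0.4, -1.5, 0.3]
width: 1.003
t 8.3 tcp [0.5502 0.1269 0.3943] grasp [0.5505 0.1269 0.2393] x [ 0.002  0.    -1.   ] z [ 0.13  -0.991  0.   ] F [-0.4 -1.5  0.3] w 1.003
shift tool mm [9.3 2.6 4.3]
```

View pics/w6.png

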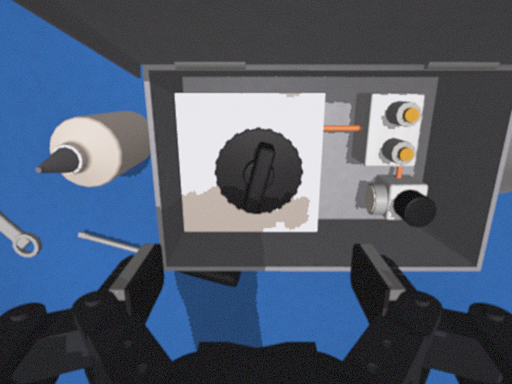

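```bash
python3 - <<'E'
from h import *
c=snap("wrist"); im=c["color"]
z=cv2.resize(im[115:225,205:315],None,fx=5,fy=5,interpolation=cv2.INTER_CUBIC); cv2.imwrite("pics/z6.png",cv2.convertScaleAbs(z,alpha=4))
g=(im.max(2)<90).astype(np.uint8); g[:110]=0;g[222:]=0;g[:,:200]=0;g[:,315:]=0
g[:, :]=g
cs=cv2.findContours(g,0,1)[0]; k=max(cs,key=cv2.contourArea); e=cv2.fitEllipse(cv2.convexHull(k)); print(e)
print("centre",onz(c,*e[0],.078))
for z in(.08,):
  print([onz(c,e[0][0]+s*e[1][0]/2,e[0][1],z) for s in(-1,1)])
E
```

```text
((258.4853820800781, 171.47686767578125), (84.04364776611328, 85.6794662475586), 88.42195129394531)
centre [0.55453695 0.12507149 0.078     ]
[array([0.54995887, 0.16334223, 0.08      ]), array([0.56008015, 0.08693675, 0.08      ])]
```

View pics/z6.png

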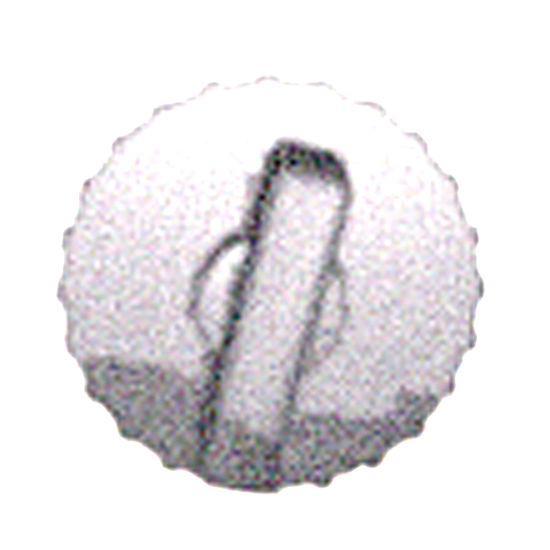

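```bash
python3 - <<'E'
from h import *
c=snap("wrist")
q=lambda x,y:onz(c,205+x/5-.4,115+y/5-.4,.112)
for a,b in(((275,175),(205,440)),((345,190),(275,460)),((310,182),(243,455))):
    A,B=q(*a),q(*b); d=A-B; print(A,B,np.linalg.norm(d),np.degrees(np.arctan2(d[1],d[0])))
go([.5545,.124,.102])
E
```

```text
[0.58154326 0.12811653 0.112     ] [0.53542049 0.13377389 0.112     ] 0.04646843524209281 -6.992899952249548
[0.58061355 0.11661732 0.112     ] [0.5334217  0.12159909 0.112     ] 0.04745407448583162 -6.026067494968052
[0.58115932 0.12238626 0.112     ] [0.53360176 0.12708096 0.112     ] 0.04778872133707738 -5.637747933335098
t 8.45 tcp [0.5514 0.1271 0.3982] grasp [0.5527 0.1273 0.2432] x [ 0.008  0.002 -1.   ] z [ 0.13  -0.991 -0.001] F [ 0.3 -0.2  0.7] w 1.0
shift tool mm [141.2   0.2   3.7]
```

```bash
python3 -m creep '0 0 0.001 6.9 0 0 0.7;0 0 0.001 6.9 0 0 0.7;0.03 0 0 0 0 0 0.7;0.03 0 0 0 0 0 0.7;0.02 0 0 0 0 0 0.7;0 0 0 0 0 0 0.7'; python3 -c "
from h import *
go([.5545,.1248,.103]); snap('wrist','w7')"
```

```text
time_s: 9.05
tcp_pos: [0.5579, 0.1259, 0.3301]
tcp_rot: [1.319, 1.135, -1.272]
ft_force: [-0.3, -0.0, 0.2]
width: 0.699
t 9.05 tcp [0.5579 0.1259 0.3301] grasp [0.5625 0.1271 0.1752] x [ 0.03   0.008 -1.   ] z [-0.122 -0.993 -0.011] F [-0.3 -0.   0.2] w 0.699
shift tool mm [71.9 -9.7  4.1]
```

View pics/w7.png

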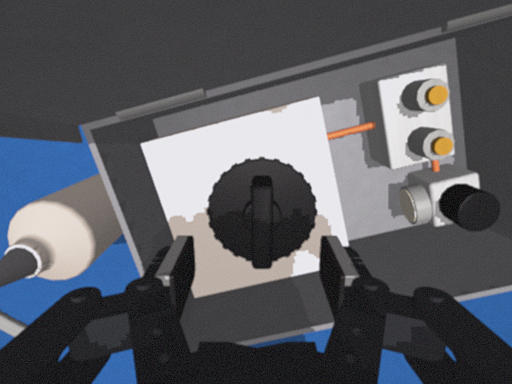

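```bash
python3 -m creep '0 -0.003 0.002 0 0.6 -1.7 0.7;0.015 -0.002 0.002 0 0 0 0.7;0.015 0 0 0 0 0 0.7;0 0 0 0 0 0 0.7'; python3 -c "
from h import *
c=snap('wrist','w8');go([.5545,.1248,.103])"
```

```text
time_s: 9.5
tcp_pos: [0.5552, 0.1236, 0.3088]
tcp_rot: [1.324, 1.164, -1.278]
ft_force: [-0.9, -0.2, -0.6]
width: 0.7
t 9.55 tcp [0.5556 0.1236 0.3099] grasp [0.5574 0.128  0.1549] x [ 0.012  0.028 -1.   ] z [-0.121 -0.992 -0.03 ] F [ 0.3 -0.2 -0.8] w 0.699
shift tool mm [51.8 -2.9  5.1]
```

View pics/w8.png

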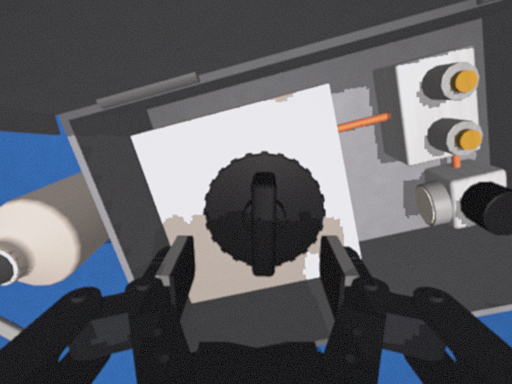

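```bash
python3 -m creep '0 -0.001 0 0 -1.7 -0.6 0.7;0.015 0 0 0 0 0 0.7;0.013 0 0 0 0 0 0.7;0 0 0 0 0 0 0.7'; python3 -c "
from h import *
c=snap('wrist','w9');go([.5545,.1248,.103])"
```

```text
time_s: 9.95
tcp_pos: [0.5551, 0.1241, 0.2818]
tcp_rot: [1.297, 1.149, -1.299]
ft_force: [-0.2, -0.4, -0.4]
width: 0.698
t 10.0 tcp [0.5553 0.1242 0.2825] grasp [0.5552 0.124  0.1275] x [-0.    -0.001 -1.   ] z [-0.121 -0.993  0.001] F [-0.7 -0.4  0.6] w 0.697
shift tool mm [24.5 -0.8 -0.8]
```

View pics/w9.png

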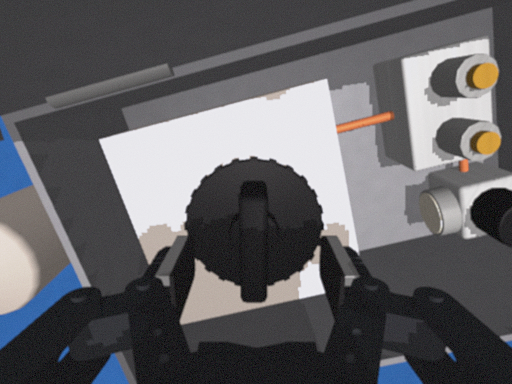

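```bash
python3 -m creep '0.013 0 0 0 0 0 0.7;0.010 0 0 0 0 0 0.7;0.002 0 0 0 0 0 0.7'; python3 -c "
from h import *
c=snap('wrist','w10');go([.5545,.1248,.103])"
```

```text
time_s: 10.3
tcp_pos: [0.5554, 0.1242, 0.2557]
tcp_rot: [1.298, 1.148, -1.298]
ft_force: [-0.3, 0.9, 0.0]
width: 0.697
t 10.35 tcp [0.5554 0.1241 0.2558] grasp [0.5554 0.124  0.1008] x [ 0.    -0.001 -1.   ] z [-0.121 -0.993  0.001] F [-0.2  0.2  0.3] w 0.7
shift tool mm [-2.3 -1.  -0.7]
```

View pics/w10.png

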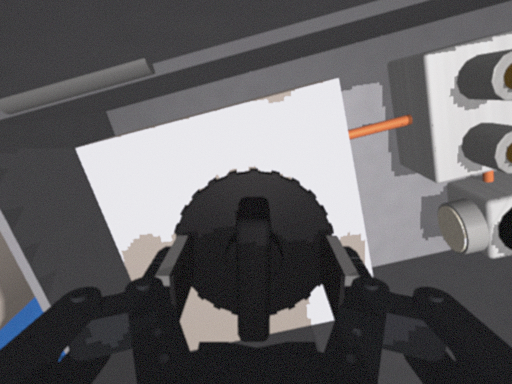

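```bash
python3 -m creep '-0.001 0 0 0 0 0 0.4;0 0 0 0 0 0 0.1;0 0 0 0 0 0 0;0 0 0 0 0 0 0;0 0 0 0 0 0 0;0 0 0 0 0 0 0;0 0 0 0 0 0 0' 80; python3 -c "
from h import *
c=snap('wrist','w11');go([.5545,.1248,.103])"
```

```text
time_s: 11.05
tcp_pos: [0.5556, 0.1245, 0.2576]
tcp_rot: [1.299, 1.148, -1.297]
ft_force: [0.4, 0.6, -1.0]
width: 0.143
t 11.1 tcp [0.5557 0.1244 0.2576] grasp [0.5559 0.1244 0.1026] x [ 0.001 -0.    -1.   ] z [-0.121 -0.993 -0.   ] F [ 1.3  1.  -1.4] w 0.147
shift tool mm [-0.4 -1.4 -0.2]
```

View pics/w11.png

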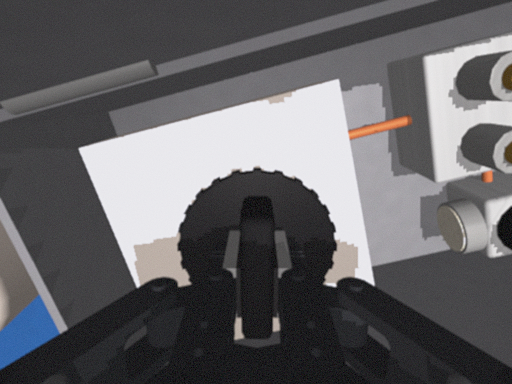

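```bash
python3 -m creep '-0.002 0 0 0 0 0 0;-0.003 0 0 0 0 0 0;-0.003 0 0 0 0 0 0;-0.003 0 0 0 0 0 0'; python3 -c "
from h import *
go([.5545,.1248,.118])"
```

```text
time_s: 11.5
tcp_pos: [0.5552, 0.125, 0.2672]
tcp_rot: [1.297, 1.15, -1.298]
ft_force: [-0.3, 0.3, -1.2]
width: 0.149
t 11.5 tcp [0.5552 0.125  0.2672] grasp [0.5551 0.1249 0.1122] x [-0.001 -0.    -1.   ] z [-0.12  -0.993  0.   ] F [-0.3  0.3 -1.2] w 0.149
shift tool mm [-5.8 -0.5  0.2]
```

```bash
python3 -m creep '-0.003 0 0 0 0 0 0;-0.002 0 0 0 0 0 0;0 0 0 0 0 0 0;0 0 0 0 0 0 0;0 0 0 0 0 0 0'; python3 -c "
from h import *
a=snap('wrist','w12');b=snap('side');c=snap('scene'); go([.5545,.1248,.118])
cv2.imwrite('pics/z12.png',np.hstack([cv2.resize(c['color'][130:250,220:340],None,fx=3,fy=3),cv2.resize(b['color'][160:280,170:290],None,fx=3,fy=3)]))"
```

```text
time_s: 12.0
tcp_pos: [0.5555, 0.124, 0.2752]
tcp_rot: [1.299, 1.148, -1.298]
ft_force: [0.6, -0.4, -2.9]
width: 0.144
t 12.15 tcp [0.5555 0.1241 0.2749] grasp [0.5556 0.1241 0.1199] x [ 0.001 -0.    -1.   ] z [-0.121 -0.993  0.   ] F [ 0.4 -1.  -2.2] w 0.145
shift tool mm [ 1.9 -1.2 -0.6]
```

View pics/w12.png

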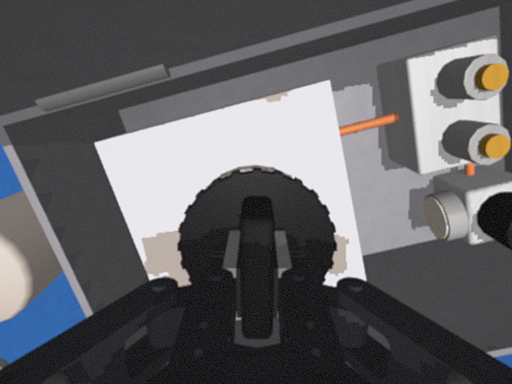

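View pics/z12.png

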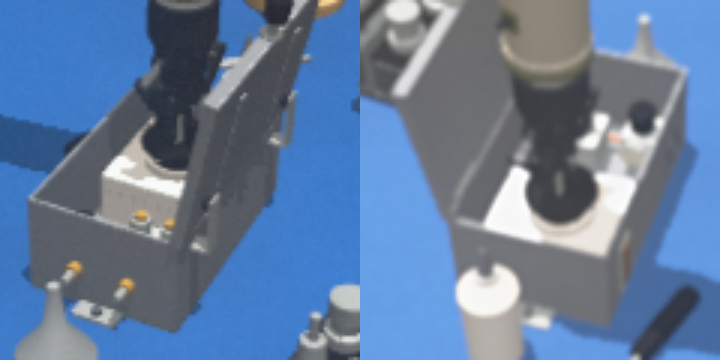

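```bash
python3 -c "
from h import *
c=snap('scene');d=snap('side','end'); st(); print(robot.sense()['joint_vel'].round(3)); print(robot.finish_job())"
```

```text
t 12.25 tcp [0.5555 0.1242 0.2749] grasp [0.5556 0.1241 0.1199] x [ 0.001 -0.001 -1.   ] z [-0.121 -0.993  0.   ] F [-0.6  0.6 -1.1] w 0.151
[-0.001  0.002  0.002 -0.001  0.001 -0.     0.002]
the job is handed in; nothing more can be done
None
```

I swung the cover back onto its stop, pulled the cap free of its seal, and handed in the job at about 12.3 s with the cap still held over the neck. No verdict is reported, so the checks below come from my own measurements.

- **Cover:** The knob slid out of the fingers near the end of the swing, and the cover went the last few degrees on its own. The last angle check, before I took hold of the cap, fitted 1.75 rad: I predicted the knob's end at row 306 in the wrist image and saw it at about 303. The cover looked unchanged in the last images I viewed.
- **Cap height:** I gripped the wing with 80 N and raised it 17 mm by the tool's position. That is 2 mm above the 15 mm asked for but within the 9–24 mm band. The wrist image showed no slip in the grip.
- **Level and position:** The tool was vertical to within 0.1 degrees. The cap was about 1 mm from its measured starting spot and not moving.
- **Force:** The wrist readings of 1–3 N roughly match the cap's weight of about 2 N, so nothing else seems to be carrying it.
- **Other things on the bench:** I touched none of them, and the pictures I viewed showed nothing shifted or toppled. I saved a last side picture before handing in but did not view it.

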